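# One drawer at a time: free the interlocked accessory drawers

### The arm

A 6-joint arm with a two-finger parallel gripper is mounted at the origin on the work surface. World frame = base frame: x ahead of the robot, y to its left, z up, the work surface at z = 0. Lengths are in mm, angles in rad, forces in N, time in s.
With the tool pointing down it reaches from about 375 to 825 mm from the base axis. Payload 5.5 kg.
Tool frame: the origin (TCP) lies between the finger pads; the fingertips stand 19 mm ahead of it and the grasp point (between the pads) is the TCP (tip_reach is the z of the fingertips in the tool frame, in mm); z points along the fingers, y is the line along which they close (so a half turn about z gives the same grasp; the last joint's range is limited). The gripper opens to 85 mm and grips with 20 to 120 N. Pads are 22 mm wide; open, the fingers measure 114 mm over their backs; the gripper's body (76 mm by 85 mm) begins 54 mm behind the grasp point. The pads swing forward as they close: fully open they stand 13 mm farther back than shut.
Start: joints at [-1.29, 0.314, -0.047, 1.21, 0, 1.571], TCP at [166.271, -576.497, 230.299] pointing down, gripper open.
Joint ranges: [-2.67, 2.67], [-0.69, 1.73], [-1.03, 1.25], [-2.08, 2.16], [-1.42, 1.45], [-3.14, 3.14]. Speed limits (rad/s): [2.39, 2.39, 3.01, 3.14, 3.14, 3.14].

### API

Orientations are given as a unit quaternion [x, y, z, w].
In Python, from station import get_obs, get_image, get_calibration, hand_in, tip_reach gives the robot as it stands.
- The arm moves only by the shell command python3 -m inch 'ROWS' [FORCE]. ROWS is a JSON object of lists of equal length, an entry for each row: "delta_pos": the shift along the tool's x, y, z normalised to -1 to 1, where 1 is 3 cm, a list of three; "angular": the turn, a rotation vector about the tool's x, y, z normalised to -1 to 1, where 1 is 6 degrees, a list of three; "hand": the closure, from -1 (fully open) to 1 (shut). A call has 1 to 12 rows; each row shifts and turns the commanded pose from where the row before left it, along the tool's axes as they then stand; what a row does not reach is not made up. A row lasts 1/12 s, in which the tool goes at most 41.7 mm and 7.16 degrees, less where a joint would pass 70% of its speed; a pose out of reach is approached as far as the arm can. A call with a number of a shift or a turn outside -1 to 1 is refused whole. A call with a gripper value outside its range is refused whole. The fingers move at their own pace and stop on an object; FORCE is the grip in N (left out, the last holds). Time passes only in rows, so rows that do not move let the fingers close. It gives the time, the measured TCP pose, the force, the opening and the grip force at its end, in the units of the state.
- get_obs(): the state, without advancing time (a new reading comes with each control period).
- get_image(name): name is "scene" or "top" or "wrist"; returns (picture, depth): 420x560x3 uint8, red, green, blue; 420x560 float32, mm along the optical axis (not along the pixel's ray), 0 where there is no reading.
- get_calibration(name): a dict with "mtx" (3x3 intrinsics, pixels), "extrinsics" (4x4, takes a point from world to camera coordinates); the wrist camera has in their place "tool_from_camera" (4x4, takes a point from camera to tool coordinates, whose origin is the TCP and whose axes are the flange's). Camera axes: x right, y down, z forward; pixel columns grow to the right and rows downward; lengths in mm; the calibration is good to about 2 mm. The wrist camera is an equidistant fisheye: a pixel r from the principal point sees the ray r / f radians off the axis. A picture is of the moment at which its call begins: read the wrist's pose just before it. get_calibration takes no time and is no camera call.
- hand_in(): hands the job in; it is judged then, once.
The state is a dict: "time_s": time; "q": joint angles; "qd": joint speeds; "tau": joint torques, N m; "eef_pos": TCP position; "tool_rot": TCP orientation; "ft_force": force on the tool from outside, world axes, zero at the start; "moment": the same for the moment, N m; "finger_gap": finger opening in mm; "finger_force": force on a finger pad.
Only numpy, scipy, OpenCV 4.12 (cv2) and the standard library are available. Lean on these libraries where they do the work, as an engineer would, in place of code of your own. Each camera call takes 0.05 s, during which the arm holds its last target. There are 200 camera calls.

### The job

The little accessory drawer unit lets only one drawer out at a time, and the watch drawer (black knob) has been left open, which keeps the other two locked. Push the watch drawer fully shut, then pull the drawer with the brass knob fully open. Keep the drawer with the blue knob shut throughout and do not knock over the perfume bottle.

Things in the scene. Friction and masses are not known exactly. Their poses are not given: they have to be found in the camera images.
- unit_front (a point): Brown wooden plinth, 240 deep, 470 wide, 15 mm high, fixed, of the white drawer unit: three small drawers side by side, 115 mm high overall, opening towards the robot, knobs 150 mm apart; the order of the drawers and the unit's place and heading vary. The point: middle of the plinth's top front edge; x points to the unit's back, z up.
- watch_drawer (a joint): Drawer with the black knob, holding two wristwatches; it starts 65 to 105 mm open. Slide in m: 0 fully shut, 0.11 fully open (end stops at both); stays where it is left; needs about 2 N to move. While it is more than about 17 mm open, lock pins inside hold the other two drawers shut (they give only about 2 mm).
- brass_drawer (a joint): Drawer with the brass knob, starts shut and locked; free once the watch drawer is shut. Slide in m: 0 fully shut, 0.11 fully open (end stops at both); stays where it is left; needs about 2 N to move. 
- blue_drawer (a joint): Drawer with the blue knob, starts shut and locked, to be left shut. Slide in m: 0 fully shut, 0.11 fully open (end stops at both); stays where it is left; needs about 2 N to move. 
- watch_drawer_knob (a point): BLACK knob of the watch drawer. 32 mm across, its axis level and square to the drawer front; head 26 mm long, 22 to 48 mm out from the front, on an 18 mm stem. The point is the head's centre, 35 mm out from the front, 87 mm above the counter, 28 mm below the unit's top. Its x axis points into the unit (the way to shut the drawer), z up. It moves with the drawer.
- brass_drawer_knob (a point): BRASS (gold-coloured) knob of the drawer to open. 32 mm across, its axis level and square to the drawer front; head 26 mm long, 22 to 48 mm out from the front, on an 18 mm stem. The point is the head's centre, 35 mm out from the front, 87 mm above the counter, 28 mm below the unit's top. Its x axis points into the unit (the way to shut the drawer), z up. It moves with the drawer.
- perfume: Amber glass perfume bottle, brass cap, 44 mm diameter, 110 mm tall, loose, standing on the counter to the left of the unit; origin at the centre of its underside.
Not all that is in view belongs to the job. There is more than one size of the perfume; the job needs the largest.

How it is judged (in metres and radians):
On the way, in this order (a step that is already met when the one before it is completed fails the run):
1. the watch drawer is pushed shut (within 10 mm) while the brass-knobbed drawer is still shut (value of joint watch_drawer below 0.01 m and value of joint brass_drawer below 0.02 m), for 0.2 s.
2. the brass-knobbed drawer is pulled open by more than 85 mm of its 110 mm, the watch drawer staying shut (value of joint brass_drawer above 0.085 m and value of joint watch_drawer below 0.01 m), for 0.2 s.
At the end, for the whole second after the job is handed in: The brass-knobbed drawer stands open by more than 85 mm (of 110) and at rest, the watch drawer and the blue-knobbed drawer are shut to within 10 mm, and the perfume bottle stands upright (within 17 degrees) (all of step 2 and value of joint blue_drawer below 0.01 m and velocity of joint brass_drawer between -0.01 and 0.01 m/s and angle between perfume's own z axis and vertical below 0.3 rad); the robot touches nothing.
It fails at once if the blue-knobbed drawer is pulled out by more than 20 mm (value of joint blue_drawer above 0.02 m).
It fails at once if the perfume bottle is knocked over (tilted more than 30 degrees) (angle between perfume's own z axis and vertical above 0.52 rad).
It also fails if it takes over 42 s, if anything falls off the work surface, if the arm or the gripper's body presses on something with over 40 N, if the wrist force passes 120 N, or if a joint passes its speed limit or range.

## Working session

There is one attempt and no reset: what is moved stays moved. The work goes in short steps, Python scripts to look and compute and a shell command to move; the robot and the scene stay as the last step left them, time stands still between calls to the robot, and variables do not carry over. Pictures are saved under pics/ and viewed, at most 10 in all, crops included, and the job is handed in when it is done.

```bash
mkdir -p pics; ls
cat > h.py <<'E'
import numpy as np,cv2
from station import *
def save(n,f):
    im,d=get_image(n); cv2.imwrite(f'pics/{f}.png',im[:,:,::-1]); np.savez(f'pics/{f}.npz',im=im,d=d); return im,d
def world(n,u,v,d):
    c=get_calibration(n);K=np.array(c['mtx']);E=np.linalg.inv(np.array(c['extrinsics']))
    p=np.array([(u-K[0,2])/K[0,0]*d,(v-K[1,2])/K[1,1]*d,d,1]);return (E@p)[:3]
def ray(n,u,v,z):
    a=world(n,u,v,1.);b=world(n,u,v,1000.);t=(z-a[2])/(b[2]-a[2]);return a+t*(b-a)
E
python3 - <<'E'
from h import *
save('scene','s0');save('top','t0')
im=[cv2.imread(f'pics/{f}.png') for f in('s0','t0')]
print(get_obs(), tip_reach)
E
```

```text
pics
{'time_s': 0.1, 'q': array([-1.28998955e+00,  3.14186880e-01, -4.79523112e-02,  1.21020491e+00,
        3.07865647e-05,  1.57081013e+00]), 'qd': array([ 0.00089287, -0.00030921,  0.00175603, -0.00019397,  0.00041924,
        0.00156234]), 'tau': array([ 4.26335246e-04, -5.40766203e+01,  3.40541661e+01,  1.11687559e-02,
       -8.16818851e-05, -1.86045338e-05]), 'eef_pos': array([ 166.14655527, -576.00478735,  229.51359615]), 'tool_rot': array([ 9.90160296e-01,  1.39935660e-01, -9.30629041e-05, -7.68422967e-04]), 'ft_force': array([ 1.06166298,  0.60679027, -0.40968249]), 'moment': array([-0.0042964 ,  0.03685695, -0.00254564]), 'finger_force': 0.0, 'finger_gap': 85.46916090342125} 19.0
```

View pics/s0.png

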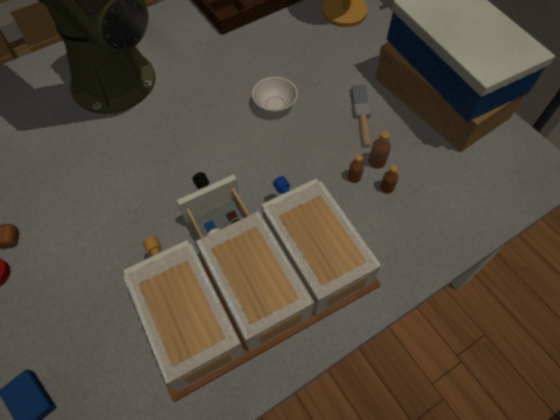

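View pics/t0.png

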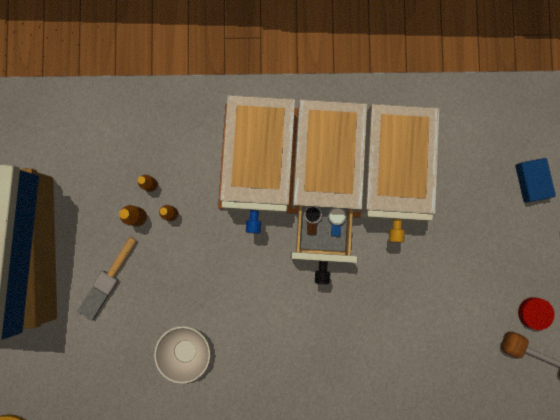

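The top view shows the blue knob at (254,222), the black knob at (323,273) with its drawer open in the middle, and the brass knob at (397,232) on the right. Perfume candidates are at (132,215), (148,182) and (168,212). The one at (132,215) is the largest, and all three are well to the left of the work. Next I'll measure the knobs and confirm the brass one in a crop.

Run:
```python
from h import *
z=np.load('pics/t0.npz');im,d=z['im'],z['d'];hsv=cv2.cvtColor(im,cv2.COLOR_RGB2HSV)
R={'blue':((100,120,40),(130,255,255),(235,200,275,240)),'black':((0,0,0),(180,255,45),(305,263,340,290)),'brass':((10,120,90),(30,255,255),(380,217,415,245))}
vis=im.copy()
for k,(lo,hi,(a,b,c,e)) in R.items():
    m=cv2.inRange(hsv,lo,hi)[b:e,a:c]; ys,xs=np.nonzero(m);xs=xs+a;ys=ys+b
    P=np.array([world('top',u,v,d[v,u]) for u,v in zip(xs,ys) if d[v,u]>0]); 
    H=P[P[:,2]>88]
    print(k,len(P),'px',xs.mean().round(1),ys.mean().round(1),xs.min(),xs.max(),ys.min(),ys.max(),'zmax',np.percentile(P[:,2],95).round(1),'mean hi',H.mean(0).round(1),'xr',np.percentile(H[:,0],[2,98]).round(1),'yr',np.percentile(H[:,1],[2,98]).round(1))
# unit lids: heights ~115
v,u=np.mgrid[80:300,200:460];P=np.array([world('top',a,b,d[b,a]) for a,b in zip(u.ravel(),v.ravel())])
T=P[(P[:,2]>108)&(P[:,2]<122)&(P[:,0]>300)]; r=cv2.minAreaRect(T[:,:2].astype(np.float32));print('top',r,cv2.boxPoints(r).round(0).tolist(),np.median(T[:,2]))
for n,(uu,vv) in {'P1':(127,213),'P2':(143,181),'P3':(165,211)}.items():
    w=d[vv-5:vv+6,uu-5:uu+6];print(n,world('top',uu,vv,w.min()).round(0))
c=np.vstack([im[200:290,230:420]]);cv2.imwrite('pics/c0.png',cv2.resize(c[:,:,::-1],None,fx=4,fy=4,interpolation=2))
```

```text
blue 254 px 253.0 222.8 246 260 210 232 zmax 105.7 mean hi [599.2 177.   99.2] xr [579.9 623.8] yr [163. 192.]
black 256 px 322.2 274.2 315 329 263 284 zmax 105.4 mean hi [491.8  35.7  99.2] xr [474.1 514.6] yr [21.4 50.1]
brass 275 px 396.6 231.6 389 404 219 242 zmax 104.8 mean hi [ 577.9 -120.2   98.4] xr [558.3 603.2] yr [-133.5 -106.9]Traceback (most recent call last):
  File "<stdin>", line 11, in <module>
  File "h.py", line 6, in world
    c=get_calibration(n);K=np.array(c['mtx']);E=np.linalg.inv(np.array(c['extrinsics']))
ValueError: time passes only in moves, steps and waits
```

```bash
sed -i 's/^def world/import functools\n@functools.lru_cache(None)\ndef cal(n): return get_calibration(n)\ndef world/; s/c=get_calibration(n);K/c=cal(n);K/' h.py
python3 - <<'E'
from h import *
z=np.load('pics/t0.npz');im,d=z['im'],z['d']
v,u=np.mgrid[80:300,200:460];P=np.array([world('top',a,b,d[b,a]) for a,b in zip(u.ravel(),v.ravel())])
T=P[(P[:,2]>108)&(P[:,2]<122)&(P[:,0]>600)]; r=cv2.minAreaRect(T[:,:2].astype(np.float32));print('top',r,cv2.boxPoints(r).round(0).tolist(),np.median(T[:,2]))
for n,(uu,vv) in {'P1':(127,213),'P2':(143,181),'P3':(165,211)}.items():
    w=d[vv-5:vv+6,uu-5:uu+6];print(n,world('top',uu,vv,w.min()).round(0))
# knob head front/rear: x-profile for each knob in rotated frame
e=np.array([.9975,-.0715]);n=np.array([.0715,.9975])
for k,c in {'blue':(599,177),'black':(492,36),'brass':(578,-120)}.items():
    Q=P[:,:2]-c; a=Q@e;b=Q@n;m=(abs(b)<30)&(abs(a)<45)&(P[:,2]>60)
    for lo in range(-30,40,4):
        s=m&(a>=lo)&(a<lo+4)
        if s.any():print(k,lo+2,'z',P[s,2].max().round(0),'lat',b[s].min().round(0),b[s].max().round(0))
c=np.vstack([im[200:290,230:420]]);cv2.imwrite('pics/c0.png',cv2.resize(c[:,:,::-1],None,fx=4,fy=4,interpolation=2))
E
```

```text
top ((732.47509765625, 16.700927734375), (440.80914306640625, 235.20623779296875), 85.81501007080078) [[599.0, -195.0], [834.0, -212.0], [866.0, 228.0], [631.0, 245.0]] 116.44488017428478
P1 [621. 433. 118.]
P2 [ 549.  132. 1178.]
P3 [626. 362.  89.]
blue -20 z 106.0 lat -13.0 14.0
blue -16 z 109.0 lat -15.0 14.0
blue -12 z 106.0 lat -15.0 14.0
blue -8 z 106.0 lat -15.0 15.0
blue -4 z 107.0 lat -15.0 15.0
blue 0 z 107.0 lat -14.0 15.0
blue 4 z 104.0 lat -14.0 15.0
blue 8 z 99.0 lat -8.0 7.0
blue 12 z 100.0 lat -7.0 7.0
blue 16 z 97.0 lat -9.0 8.0
blue 20 z 98.0 lat -9.0 8.0
blue 24 z 100.0 lat -9.0 8.0
blue 28 z 118.0 lat -30.0 29.0
blue 32 z 117.0 lat -29.0 28.0
blue 36 z 119.0 lat -29.0 28.0
blue 40 z 119.0 lat -29.0 29.0
black -20 z 106.0 lat -14.0 11.0
black -16 z 106.0 lat -16.0 13.0
black -12 z 107.0 lat -16.0 13.0
black -8 z 107.0 lat -15.0 14.0
black -4 z 108.0 lat -15.0 14.0
black 0 z 107.0 lat -15.0 14.0
black 4 z 107.0 lat -17.0 14.0
black 8 z 103.0 lat -9.0 6.0
black 12 z 100.0 lat -8.0 6.0
black 16 z 98.0 lat -11.0 7.0
black 20 z 100.0 lat -10.0 7.0
black 24 z 100.0 lat -10.0 7.0
black 28 z 117.0 lat -30.0 29.0
black 32 z 116.0 lat -30.0 29.0
black 36 z 116.0 lat -30.0 30.0
black 40 z 116.0 lat -30.0 30.0
brass -20 z 105.0 lat -16.0 13.0
brass -16 z 108.0 lat -18.0 14.0
brass -12 z 108.0 lat -18.0 14.0
brass -8 z 106.0 lat -17.0 14.0
brass -4 z 107.0 lat -15.0 13.0
brass 0 z 107.0 lat -16.0 13.0
brass 4 z 104.0 lat -13.0 14.0
brass 8 z 101.0 lat -10.0 6.0
brass 12 z 99.0 lat -10.0 7.0
brass 16 z 102.0 lat -10.0 7.0
brass 20 z 102.0 lat -10.0 7.0
brass 24 z 101.0 lat -9.0 7.0
brass 28 z 115.0 lat -30.0 30.0
brass 32 z 115.0 lat -29.0 29.0
brass 36 z 117.0 lat -28.0 29.0
brass 40 z 119.0 lat -29.0 28.0
```

View pics/c0.png

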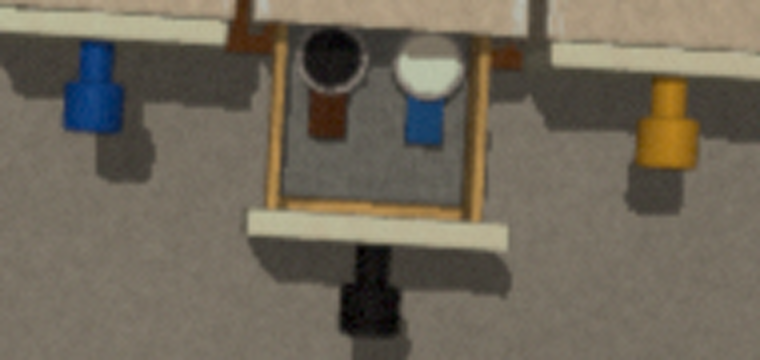

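The crop confirms the blue knob on the left, the black one on the middle open drawer, and the brass one at crop (668,130) on the right. In world coordinates:

| Item | Position (mm) |
|---|---|
| Black knob head | about (484,36) |
| Brass knob head | about (570,-121) |
| Unit heading | about -4.2° |
| Watch drawer | about 97 mm open |
| Largest perfume | 118 mm tall at (621,433), well clear |

The knob spacing and heights match the description. First move: travel to above the black knob.

```bash
python3 -m inch '{"delta_pos":[[0.79,-0.83,0],[0.79,-0.83,0],[0.79,-0.83,0],[0.79,-0.83,0],[0.79,-0.83,0],[0.79,-0.83,0],[0.79,-0.83,0],[0.79,-0.83,0],[0.79,-0.83,0],[0.79,-0.83,0]],"angular":[[0,0,0],[0,0,0],[0,0,0],[0,0,0],[0,0,0],[0,0,0],[0,0,0],[0,0,0],[0,0,0],[0,0,0]],"hand":[-1,-1,-1,-1,-1,-1,-1,-1,-1,-1]}'
python3 -m inch '{"delta_pos":[[0.79,-0.83,0],[0.79,-0.83,0],[0.79,-0.83,0],[0.79,-0.83,0],[0.79,-0.83,0],[0.79,-0.83,0],[0.79,-0.83,0],[0.79,-0.83,0],[0.79,-0.83,0],[0.79,-0.83,0],[0,0,0],[0,0,0]],"angular":[[0,0,0],[0,0,0],[0,0,0],[0,0,0],[0,0,0],[0,0,0],[0,0,0],[0,0,0],[0,0,0],[0,0,0],[0,0,0],[0,0,0]],"hand":[-1,-1,-1,-1,-1,-1,-1,-1,-1,-1,-1,-1]}'
python3 -c "
from station import *;o=get_obs();print(o['q'],o['ft_force'])"
```

```text
time_s: 0.93
eef_pos: [325.2, -269.9, 230.1]
tool_rot: [0.99, 0.14, -0.0, -0.0]
ft_force: [0.9, 0.1, -0.6]
finger_gap: 85.5
finger_force: 0.0
time_s: 1.93
eef_pos: [483.8, 34.7, 229.7]
tool_rot: [0.99, 0.142, -0.001, 0.0]
ft_force: [0.3, -0.5, -0.7]
finger_gap: 85.3
finger_force: 0.0
[ 7.17398064e-02  9.90270240e-02 -3.15265838e-01  1.15761787e+00
 -1.55053866e-04  2.92919808e+00] [ 0.33573378 -0.48147198 -0.66902316]
```

```bash
for i in 1; do :; done
python3 -m inch '{"delta_pos":[[0,0,0],[0,0,0],[0,0,0],[0,0,0],[0,0,0],[0,0,0],[0,0,0],[0,0,0],[0,0,0],[0,0,0],[0,0,0],[0,0,0]],"angular":[[0,0,-1],[0,0,-1],[0,0,-1],[0,0,-1],[0,0,-1],[0,0,-1],[0,0,-1],[0,0,-1],[0,0,-1],[0,0,-1],[0,0,-1],[0,0,-1]],"hand":[-1,-1,-1,-1,-1,-1,-1,-1,-1,-1,-1,-1]}' >/dev/null
python3 -m inch '{"delta_pos":[[0,0,0],[0,0,0],[0,0,0],[0,0,0],[0,0,0],[0,0,0],[0,0,0],[0,0,0],[0,0,0],[0,0,0],[0,0,0],[0,0,0]],"angular":[[0,0,-1],[0,0,-1],[0,0,-1],[0,0,-1],[0,0,-1],[0,0,-1],[0,0,-1],[0,0,-1],[0,0,-1],[0,0,-1],[0,0,-1],[0,0,-1]],"hand":[-1,-1,-1,-1,-1,-1,-1,-1,-1,-1,-1,-1]}' >/dev/null
python3 -m inch '{"delta_pos":[[0,0,0.9],[0,0,0.9],[0,0,0.9],[0,0,0],[0,0,0]],"angular":[[0,0,-0.87],[0,0,-0.87],[0,0,-0.87],[0,0,0],[0,0,0]],"hand":[-1,-1,-1,-1,-1]}'
python3 - <<'E'
from h import *
from scipy.spatial.transform import Rotation as R
o=get_obs();M=R.from_quat(o['tool_rot']).as_matrix();print(o['q'][5],np.degrees(np.arctan2(M[1,0],M[0,0])))
p=o['eef_pos']
for k,t in {'black':(484,35.6,87),'brass':(570,-120.8,87)}.items(): print(k,(M.T@(np.array(t)-p)/30).round(3))
im,_=save('wrist','w0')
E
```

```text
time_s: 4.35
eef_pos: [481.8, 32.3, 148.5]
tool_rot: [0.039, 0.999, -0.0, -0.002]
ft_force: [-0.1, -0.5, 0.4]
finger_gap: 85.3
finger_force: 0.0
0.14519395286391754 175.52252000399534
black [-0.073  0.118  2.049]
brass [-3.338 -4.856  2.041]
```

View pics/w0.png

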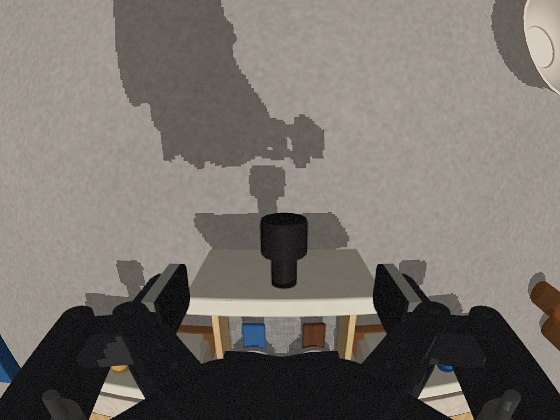

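The black knob at (284,235) sits centred between the open fingers, at about (185,290) and (378,290). I'll descend and grip.

```bash
python3 -m inch '{"delta_pos":[[-0.07,0.12,0.5],[0,0,0.5],[0,0,0.5],[0,0,0.5],[0,0,0],[0,0,0],[0,0,0],[0,0,0],[0,0,0],[0,0,0],[0,0,0],[0,0,0]],"angular":[[0,0,0],[0,0,0],[0,0,0],[0,0,0],[0,0,0],[0,0,0],[0,0,0],[0,0,0],[0,0,0],[0,0,0],[0,0,0],[0,0,0]],"hand":[-1,-1,-1,-1,-1,1,1,1,1,1,1,1]}' 40
```

```text
time_s: 5.4
eef_pos: [487.3, 33.8, 91.0]
tool_rot: [0.038, 0.999, -0.004, 0.002]
ft_force: [-1.7, -9.2, 9.8]
finger_gap: 27.0
finger_force: 38.0
```

```bash
python3 -m inch '{"delta_pos":[[-0.4,0,0],[-0.4,0,0],[-0.4,0,0],[-0.4,0,0],[-0.4,0,0],[-0.4,0,0],[-0.4,0,0],[-0.2,0,0],[0,0,0],[0,0,0]],"angular":[[0,0,0],[0,0,0],[0,0,0],[0,0,0],[0,0,0],[0,0,0],[0,0,0],[0,0,0],[0,0,0],[0,0,0]],"hand":[1,1,1,1,1,1,1,1,1,1]}' 40
python3 -m inch '{"delta_pos":[[-0.1,0,0],[-0.1,0,0],[-0.1,0,0],[0,0,0],[0,0,0]],"angular":[[0,0,0],[0,0,0],[0,0,0],[0,0,0],[0,0,0]],"hand":[1,1,1,1,1]}'
```

```text
time_s: 6.23
eef_pos: [578.3, 27.1, 91.1]
tool_rot: [0.038, 0.999, -0.003, 0.002]
ft_force: [1.7, -8.5, 5.6]
finger_gap: 26.8
finger_force: 38.4
time_s: 6.65
eef_pos: [582.5, 26.7, 91.0]
tool_rot: [0.038, 0.999, -0.003, -0.002]
ft_force: [-11.4, -7.5, 17.5]
finger_gap: 26.7
finger_force: 41.7
```

The stop was met at the expected x of about 582 with 11 N. I'll release, rise and check.

```bash
python3 -m inch '{"delta_pos":[[0,0,0],[0,0,0],[0,0,0],[0,0,0],[0,0,0],[0,0,0],[0,0,-1],[0,0,-1],[0,0,-1],[0,0,0],[0,0,0]],"angular":[[0,0,0],[0,0,0],[0,0,0],[0,0,0],[0,0,0],[0,0,0],[0,0,0],[0,0,0],[0,0,0],[0,0,0],[0,0,0]],"hand":[-1,-1,-1,-1,-1,-1,-1,-1,-1,-1,-1]}'
python3 - <<'E'
from h import *
from scipy.spatial.transform import Rotation as R
save('wrist','w1')
o=get_obs();M=R.from_quat(o['tool_rot']).as_matrix();p=o['eef_pos']
print((M.T@(np.array((570,-120.8,87))-p)/30).round(3))
E
```

```text
time_s: 7.57
eef_pos: [586.5, 29.6, 181.4]
tool_rot: [0.037, 0.999, 0.0, 0.002]
ft_force: [-0.2, -0.4, -0.3]
finger_gap: 85.5
finger_force: 0.0
[ 0.139 -5.036  3.089]
```

View pics/w1.png

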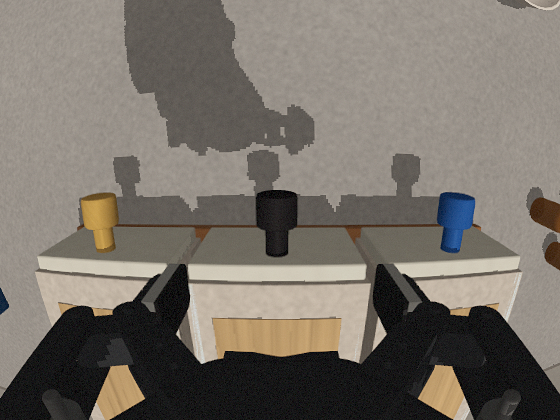

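All three fronts are in line, with the brass knob at (99,210), black at (277,210) and blue at (455,210), so the watch drawer is shut. Next is the brass knob.

```bash
python3 -m inch '{"delta_pos":[[0.14,-0.84,0],[0,-0.84,0],[0,-0.84,0],[0,-0.84,0],[0,-0.84,0],[0,-0.84,0],[0,0,0],[0,0,0.6],[0,0,0.6],[0,0,0],[0,0,0]],"angular":[[0,0,0],[0,0,0],[0,0,0],[0,0,0],[0,0,0],[0,0,0],[0,0,0],[0,0,0],[0,0,0],[0,0,0],[0,0,0]],"hand":[-1,-1,-1,-1,-1,-1,-1,-1,-1,-1,-1]}'
python3 - <<'E'
from h import *
from scipy.spatial.transform import Rotation as R
save('wrist','w2')
o=get_obs();M=R.from_quat(o['tool_rot']).as_matrix();p=o['eef_pos']
print((M.T@(np.array((570,-120.8,87))-p)/30).round(3))
E
```

```text
time_s: 8.53
eef_pos: [567.6, -120.3, 141.4]
tool_rot: [0.037, 0.999, 0.0, -0.002]
ft_force: [-0.3, 0.5, -0.2]
finger_gap: 85.5
finger_force: 0.0
[-0.048 -0.007  1.854]
```

View pics/w2.png

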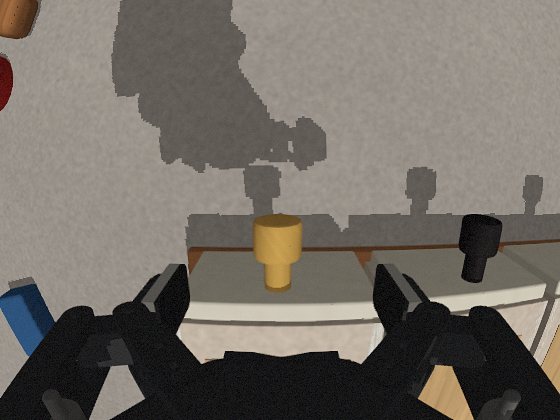

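The brass knob at (278,240) is centred between the fingers. I'll descend and grip.

```bash
python3 -m inch '{"delta_pos":[[-0.05,0,0.46],[0,0,0.46],[0,0,0.46],[0,0,0.46],[0,0,0],[0,0,0],[0,0,0],[0,0,0],[0,0,0],[0,0,0],[0,0,0],[0,0,0]],"angular":[[0,0,0],[0,0,0],[0,0,0],[0,0,0],[0,0,0],[0,0,0],[0,0,0],[0,0,0],[0,0,0],[0,0,0],[0,0,0],[0,0,0]],"hand":[-1,-1,-1,-1,-1,1,1,1,1,1,1,1]}' 50
```

```text
time_s: 9.58
eef_pos: [571.6, -123.0, 89.7]
tool_rot: [0.038, 0.999, -0.002, 0.001]
ft_force: [-2.2, -4.4, 6.8]
finger_gap: 27.5
finger_force: 48.0
```

Gripped. Now I'll pull about 107 mm.

```bash
python3 -m inch '{"delta_pos":[[0.3,0,0],[0.4,0,0],[0.4,0,0],[0.4,0,0],[0.4,0,0],[0.4,0,0],[0.4,0,0],[0.4,0,0],[0.3,0,0],[0.17,0,0],[0,0,0],[0,0,0]],"angular":[[0,0,0],[0,0,0],[0,0,0],[0,0,0],[0,0,0],[0,0,0],[0,0,0],[0,0,0],[0,0,0],[0,0,0],[0,0,0],[0,0,0]],"hand":[1,1,1,1,1,1,1,1,1,1,1,1]}' 50
```

```text
time_s: 10.58
eef_pos: [464.8, -115.1, 89.7]
tool_rot: [0.038, 0.999, -0.002, 0.001]
ft_force: [-1.7, -4.9, 7.3]
finger_gap: 27.4
finger_force: 50.1
```

```bash
python3 -m inch '{"delta_pos":[[0,0,0],[0,0,0],[0,0,0],[0,0,0],[0,0,0],[0,0,0],[0,0,-0.7],[0,0,-1],[0,0,-1],[0,0,-1],[0,0,0],[0,0,0]],"angular":[[0,0,0],[0,0,0],[0,0,0],[0,0,0],[0,0,0],[0,0,0],[0,0,0],[0,0,0],[0,0,0],[0,0,0],[0,0,0],[0,0,0]],"hand":[-1,-1,-1,-1,-1,-1,-1,-1,-1,-1,-1,-1]}'
python3 - <<'E'
from h import *
im,d=save('wrist','w3');t,_=save('top','t1')
cv2.imwrite('pics/v3.png',np.hstack([cv2.resize(im,(400,300)),cv2.resize(t,(400,300))])[:,:,::-1])
E
```

```text
time_s: 11.58
eef_pos: [465.5, -113.5, 200.8]
tool_rot: [0.037, 0.999, -0.0, 0.002]
ft_force: [-0.3, -0.7, -0.7]
finger_gap: 85.5
finger_force: 0.0
```

View pics/v3.png

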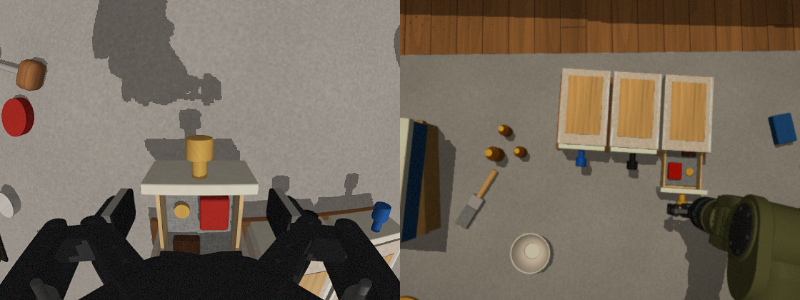

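The brass drawer stands open at (684,190), the blue and black fronts are shut at (582,158) and (632,160), the bottle is upright at (493,154), and the gripper is clear. Handing in.

```bash
python3 -c "
from station import *;print(hand_in())"
```

```text
the job is handed in; nothing more can be done
None
```

I pushed the watch drawer shut and pulled the brass-knobbed drawer about 107 mm open; the final pictures show the blue drawer still shut and the perfume bottle upright, and I handed the job in at about 12 s (no verdict was returned).

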